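Turn the tea-ball dish on a forked lifter

ROBOT

A 6-joint arm with a two-finger parallel gripper is mounted at the origin on a cart in front of the work surface, level with it; the furniture and walls round the work are solid. World frame = base frame: x ahead of the robot, y to its left, z up, the work surface at z = 0. Lengths are in mm, angles in rad, forces in N, time in s.
With the tool pointing down it reaches from about 325 to 900 mm from the base axis. Payload 6.1 kg.
Tool frame: the origin (TCP) lies at the very end of the fingers, on their centre line; the grasp point (between the pads) lies 19 mm behind it; z points along the fingers, y is the line along which they close (so a half turn about z gives the same grasp; the last joint's range is limited). The gripper opens to 85 mm and grips with 20 to 120 N. Pads are 22 mm wide; open, the fingers measure 114 mm over their backs; the gripper's body (76 mm by 85 mm) begins 54 mm behind the grasp point. The pads swing forward as they close: fully open they stand 13 mm farther back than shut.
Start: joints at [-1.397, 0.22, 1.526, -0, 1.395, -0.126], TCP at [184.574, -597.117, 231.3] pointing down, gripper open.
Joint ranges: [-2.98, 2.98], [-0.91, 2.08], [0.09, 2.57], [-1.24, 4.39], [0.2, 2.65], [-2.68, 2.68]. Speed limits (rad/s): [2.57, 2.57, 3.01, 3.14, 3.14, 3.14].

INTERFACE

Orientations are given as a 3x3 rotation matrix whose columns are the frame's x, y, z axes.
In Python, from rig import sense, grab_frame, finish_job gives the robot as it stands.
- The arm moves only by the tool jog_arm, never from a script. Its argument "motion" is a list that holds one entry, the list of rows, each a list of 7 numbers: the turn, a rotation vector about the tool's x, y, z in rad, then the shift along the tool's x, y, z in mm, then the opening, from -1 (shut) to 1 (fully open). In form: [[[wx, wy, wz, x, y, z, jaw], ...]]. A call has 1 to 20 rows; each row is the pose to reach, as a shift and turn from the pose commanded when the call began, along the tool's axes at that moment; what a row does not reach only later rows make up. A row lasts 1/10 s, in which the tool goes at most 50 mm and 8.59 degrees, less where a joint would pass 70% of its speed; a pose out of reach is approached as far as the arm can. A call with a gripper value outside its range is refused whole. The fingers move at their own pace and stop on an object; "grip_force" is the grip in N (left out, the last holds). Time passes only in rows, so rows that repeat a pose let the fingers close. It gives the time, the measured TCP pose, the force, the opening and the grip force at its end, in the units of the state.
- sense(): the state, without advancing time (a new reading comes with each control period).
- grab_frame(name): name is "side" or "top" or "wrist"; returns a dict with "image" (384x512x3 uint8, red, green, blue), "fov_y" (degrees; the focal length in pixels is half the picture's height over the tangent of half this angle, whatever the lens; pixels are square), "cx", "cy" (the principal point, pixels), "pose" (4x4, takes a point from camera to world coordinates). Camera axes: x right, y down, z forward; pixel columns grow to the right and rows downward; lengths in mm; the calibration is good to about 2 mm. A picture is of the moment at which its call begins. There is no depth.
- finish_job(): hands the job in; it is judged then, once.
The state is a dict: "time_s": time; "qpos": joint angles; "dq": joint speeds; "joint_torque": joint torques, N m; "position": TCP position; "ee_rot": TCP orientation; "contact_force": force on the tool from outside, world axes, zero at the start; "torque": the same for the moment, N m; "width": finger opening in mm; "gripper_force": force on a finger pad.
Only numpy, scipy, OpenCV 4.12 (cv2) and the standard library are available. Lean on these libraries where they do the work, as an engineer would, in place of code of your own. Each camera call takes 0.05 s, during which the arm holds its last target. There are 200 camera calls.

TASK

The footed steel dish on the wooden trivet has a loose tea ball in its hollow and its pouring lip towards the robot. Take the forked lifter by its upright grip, slide its tines under the dish, one either side of the stem, and lift the dish off the trivet; then, carrying it level and well clear (6 cm or more) above the trivet, turn it a quarter turn clockwise as seen from above, so that the lip points to the left, the sink side. Keep the tea ball in the middle of the dish, touch neither dish nor ball with the gripper, leave the other things where they stand, and finish still holding the dish there on the lifter.

Things in the scene. Friction and masses are not known exactly. Their poses are not given: they have to be found in the camera images.
- trivet: Slatted wooden trivet, 150 x 150 mm, 12 mm thick, fixed to the worktop. Origin: centre of its underside; z up, y roughly to the robot's left, x roughly away from the robot (its yaw varies). Its slats run along x.
- dish: Footed steel dish, loose, 0.13 to 0.21 kg, on the middle of the trivet. Origin: centre of its foot's underside, z up, pouring lip on its -x side; axes parallel to the trivet's at the start. Foot disc 72 mm across, up to 8 mm high; above it a round stem, 25 mm across; then the bowl, rim 140 mm across and 54 mm above the origin. Turned rightly, the lip points along the trivet's +y.
- dish_lip (a point): The tip of the dish's pouring lip, a channel 22 mm wide, at (-86, 0, 53) mm in the dish's frame.
- dish_under (a point): Centre of the flat underside of the dish's bowl (where the tines bear), at (0, 0, 35) mm in the dish's frame; the flat is 104 mm across. Between z = 10 and 35 mm of the dish there is only the stem.
- tea_ball: Perforated steel tea ball, 40 mm across, about 0.05 kg, loose in the dish's hollow, which slopes at 11 degrees to a small flat middle; it rolls. Origin: its centre (axes turn as it rolls), at rest 59 mm above the dish's origin.
- lifter: Forked lifter, loose, 0.15 kg, flat on the worktop right of the trivet. Origin: underside, below the upright grip; +x along the tines, z up. Two flat tines, z = 0 to 5 mm, 12 mm wide, middles at y = -26 and +26 mm (40 mm gap, open at the tips), tips at x = 156 mm. Heel plate x = -22 to 18 mm, 64 mm wide.
- lifter_grip (a point): Centre of the lifter's upright wooden grip, at (0, 0, 78) mm in the lifter's frame. The grip is 12 mm thick along x, 36 mm wide along y, z = 33 to 115 mm. Pinch it across the 12 mm (fingers closing along the lifter's x), firmly (30 N or more), so that the load on the tines cannot twist it in the fingers.
- lifter_seat (a point): Point midway between the tines, on the level of their upper faces, that should come under the dish's centre: at (105, 0, 5) mm in the lifter's frame. The grip then stands 29 mm clear of the dish's rim.
- garlic: Garlic bulb, 60 mm, a bystander. Origin: centre of its underside.
- jar: Small glass spice jar with a wooden lid, 45 x 45 x 53 mm, a bystander. Origin: centre of its underside.
- salt: Glass salt shaker, 45 x 45 x 81 mm, a bystander. Origin: centre of its underside.
- lemon: Lemon, 78 x 55 x 56 mm, a bystander. Origin: centre of its underside.
- tin: Low food tin, 75 mm across, 58 mm high, a bystander. Origin: centre of its underside.
Things that resemble listed ones, but are neither listed nor needed, are in the scene too. Leave any purple or red look-alike of the tea_ball alone.

How it is judged:
By the outcome, as a careful person would: the job done as asked, in the order asked, and still so for the second after the job is handed in, while the arm keeps its last pose, push and grip.
It also fails if it takes over 58 s, if anything falls off the work surface, if the arm or the gripper's body presses on something with over 40 N, if the wrist force passes 120 N, or if a joint passes its speed limit or range.

## Working session

There is one attempt and no reset: what is moved stays moved. The work goes in short steps, Python scripts to look and compute and a tool call to move; the robot and the scene stay as the last step left them, time stands still between calls to the robot, and variables do not carry over. Pictures are saved under pics/ and viewed, at most 10 in all, crops included, and the job is handed in when it is done.

Besides the shell and the picture viewer there is one more tool, called by a JSON object that holds its "method" and its "body", one argument or row to a line. jog_arm: Moves the arm, as the interface text tells. Its arguments: {"type":"object","properties":{"motion":{"type":"array"},"grip_force":{"type":"number"}},"required":["motion"]}

```bash
mkdir -p pics
cat > h.py <<'E'
import numpy as np, cv2
from rig import sense, grab_frame
def K(f):
    fl=f["image"].shape[0]/2/np.tan(np.radians(f["fov_y"])/2)
    return fl,f["cx"],f["cy"]
def save(f,n): cv2.imwrite(n,f["image"][:,:,::-1])
def ray(f,u,v):
    fl,cx,cy=K(f);P=np.array(f["pose"]);d=P[:3,:3]@np.array([(u-cx)/fl,(v-cy)/fl,1]);return P[:3,3],d/np.linalg.norm(d)
def onz(f,u,v,z):
    o,d=ray(f,u,v);return o+d*(z-o[2])/d[2]
def tri(*obs):
    A=np.zeros((3,3));b=np.zeros(3)
    for f,u,v in obs:
        o,d=ray(f,u,v);M=np.eye(3)-np.outer(d,d);A+=M;b+=M@o
    p=np.linalg.solve(A,b);return p,[round(float(np.linalg.norm((np.eye(3)-np.outer(d,d))@(p-o))),1) for o,d in [ray(*x) for x in obs]]
def proj(f,p):
    fl,cx,cy=K(f);P=np.array(f["pose"]);c=P[:3,:3].T@(np.asarray(p,float)-P[:3,3]);return cx+fl*c[0]/c[2],cy+fl*c[1]/c[2]
E
python3 - <<'E'
from h import *
import pickle
fs={n:grab_frame(n) for n in("side","top","wrist")}
pickle.dump(fs,open("f0.pkl","wb"))
for n,f in fs.items(): print(n,f["fov_y"],f["cx"],f["cy"],np.round(f["pose"],2).tolist())
a=fs["top"]["image"];b=fs["side"]["image"]
cv2.imwrite("pics/top0.png",cv2.resize(a,(800,600),interpolation=cv2.INTER_CUBIC)[:,:,::-1])
cv2.imwrite("pics/side0.png",cv2.resize(b,(800,600),interpolation=cv2.INTER_CUBIC)[:,:,::-1])
s=sense();print(s["time_s"],s["position"],s["ee_rot"],s["width"])
E
```

```text
side 45.160518714123754 261.23408950301564 195.66307609409307 [[0.25, -0.39, 0.89, -852.86], [-0.97, -0.09, 0.23, -359.21], [-0.01, -0.92, -0.4, 703.36], [0.0, 0.0, 0.0, 1.0]]
top 42.91285543317472 249.11899369928815 200.85843026000964 [[-0.01, -1.0, 0.09, 385.23], [-1.0, 0.01, 0.0, 17.74], [-0.0, -0.09, -1.0, 1418.66], [0.0, 0.0, 0.0, 1.0]]
wrist 63.39723713084542 259.5426388648305 189.69540277289136 [[0.3, -0.92, -0.25, 247.36], [-0.95, -0.29, -0.08, -576.83], [-0.0, 0.26, -0.97, 372.17], [0.0, 0.0, 0.0, 1.0]]
0.15 [ 184.44825203 -596.66695081  230.44195944] [[ 9.55406297e-01  2.95294284e-01 -3.03879915e-04]
 [ 2.95294404e-01 -9.55405155e-01  1.48475187e-03]
 [ 1.48110305e-04 -1.50827533e-03 -9.99998852e-01]] 85.57351676999104
```

View pics/top0.png

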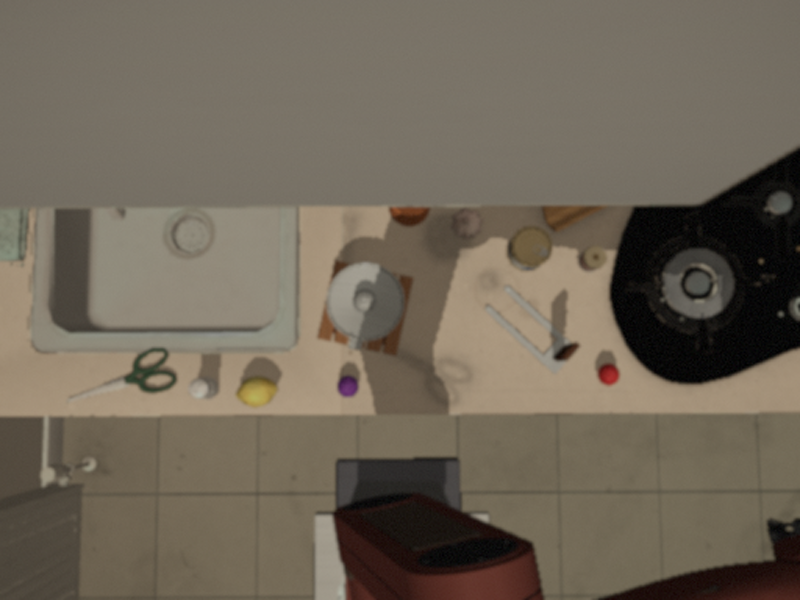

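View pics/side0.png

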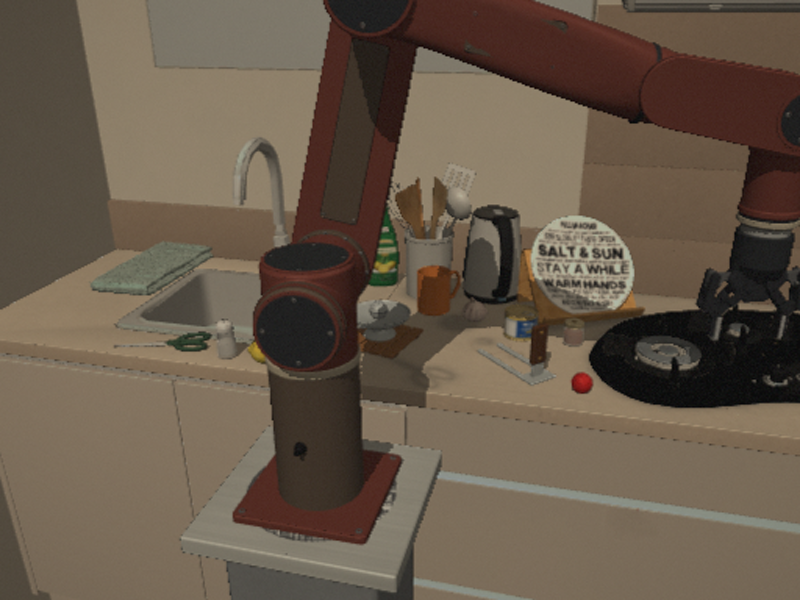

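Top view (800-wide scale): the lifter's grip is at (566,351), its tine tips at (507,290) and (489,308). The dish is at (365,303) with its lip at (354,343), and the trivet corners are (334,262), (412,275), (396,354) and (319,338).

Tea-ball candidates:
- Grey ball in the dish at (364,299): chosen, since it sits in the hollow.
- Purple ball at (348,386): a look-alike.
- Red ball at (609,374): a look-alike.

Lifter candidates: only the fork; the scissors at (150,370) are not it.

Run:
```python
from h import *
import pickle
fs=pickle.load(open("f0.pkl","rb"));t=fs["top"];s=fs["side"];k=.64
o=lambda f,u,v,z:np.round(onz(f,u*k,v*k,z),0)
print("heel side pt",o(t,560,365,5),"tips",o(t,507,290,5),o(t,489,308,5))
p=tri((t,570,349) if 0 else (t,571*k,347*k),(s,540*k,326*k));print("grip top tri",np.round(p[0]),p[1])
print("dish",o(t,366,302,66),"ball top",o(t,364,299,91),"lip",o(t,354,344,65))
print("trivet",[o(t,*c,12).tolist() for c in((334,262),(412,275),(396,354),(319,338))])
print("side ball",tri((t,364*k,299*k),(s,379*k,308*k)))
for n,c in dict(garlic=(467,223),tin=(530,247),jar=(593,257),purple=(348,386),lemon=(257,391),red=(609,374)).items(): print(n,o(t,*c,30))
w=fs["wrist"]["image"]
h=np.vstack([np.hstack([cv2.resize(w,(400,300)),cv2.resize(t["image"][200:290:,290:410][:, :],(400,300),interpolation=cv2.INTER_CUBIC)]),
 np.hstack([cv2.resize(t["image"][155:245,190:310],(400,300),interpolation=cv2.INTER_CUBIC),cv2.resize(s["image"][180:270,215:335],(400,300),interpolation=cv2.INTER_CUBIC)])])
cv2.imwrite("pics/crop1.png",h[:,:,::-1])
```

```text
heel side pt [ 419. -294.    5.] tips [ 559. -199.    5.] [ 526. -165.    5.]
grip top tri [ 447. -291.  108.] [0.3, 0.3]
dish [532.  62.  66.] ball top [534.  65.  91.] lip [457.  84.  65.]
trivet [[613.0, 123.0, 12.0], [588.0, -22.0, 12.0], [441.0, 9.0, 12.0], [471.0, 151.0, 12.0]]
side ball (array([536.68583421,  64.77520172,  71.79290019]), [0.7, 0.7])
garlic [ 681. -124.   30.]
tin [ 636. -239.   30.]
jar [ 616. -354.   30.]
purple [383.  96.  30.]
lemon [375. 261.  30.]
red [ 402. -377.   30.]
```

View pics/crop1.png

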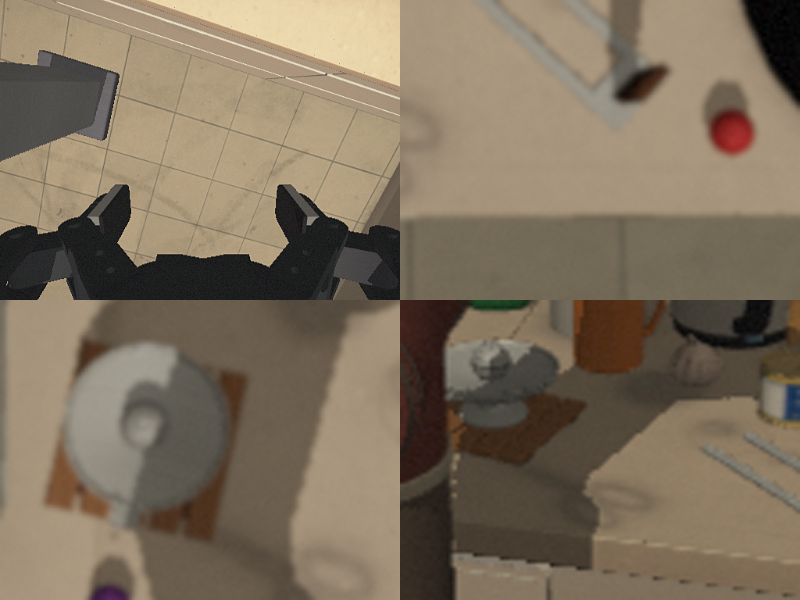

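The close crop confirms it: a steel ball sits in the dish's hollow (triangulated z 72, expected about 71), the lip points to the robot, and the purple ball is separate. Next I move the wrist camera over the lifter.

{"method": "jog_arm", "body": {
  "motion": [
    [[0,0,-0.5,80,-50,-60,1],[0,0,-1.0,160,-100,-70,1],[0,0,-1.5,250,-160,-70,1],[0,0,-2.07,340,-217,-70,1],[0,0,-2.07,340,-217,-70,1],[0,0,-2.07,340,-217,-70,1],[0,0,-2.07,340,-217,-70,1],[0,0,-2.07,340,-217,-70,1],[0,0,-2.07,340,-217,-70,1],[0,0,-2.07,340,-217,-70,1],[0,0,-2.07,340,-217,-70,1],[0,0,-2.07,340,-217,-70,1],[0,0,-2.07,340,-217,-70,1],[0,0,-2.07,340,-217,-70,1],[0,0,-2.07,340,-217,-70,1],[0,0,-2.07,340,-217,-70,1],[0,0,-2.07,340,-217,-70,1],[0,0,-2.07,340,-217,-70,1]]
  ]
}}

```text
time_s: 1.95
position: [445.3, -289.4, 301.2]
ee_rot: [[-0.716, 0.698, -0.0], [0.698, 0.716, 0.0], [0.0, -0.0, -1.0]]
contact_force: [0.7, 0.9, -0.5]
width: 85.1
gripper_force: 0.0
```

Run:
```python
from h import *
import pickle
f=grab_frame("wrist");pickle.dump(f,open("w1.pkl","wb"))
cv2.imwrite("pics/w1.png",cv2.resize(f["image"],(800,600),interpolation=cv2.INTER_CUBIC)[:,:,::-1])
s=sense();print(s["time_s"],np.round(s["position"],1),np.round(s["ee_rot"],3).tolist(),np.round(s["qpos"],2));print(np.round(f["pose"],2).tolist())
```

```text
2.0 [ 445.3 -289.4  301.3] [[-0.716, 0.698, -0.0], [0.698, 0.716, 0.0], [0.0, 0.0, -1.0]] [-0.72 -0.04  1.68  0.    1.51 -1.52]
[[0.7, 0.69, 0.19, 398.29], [0.72, -0.67, -0.18, -242.89], [-0.0, 0.26, -0.97, 443.11], [0.0, 0.0, 0.0, 1.0]]
```

View pics/w1.png

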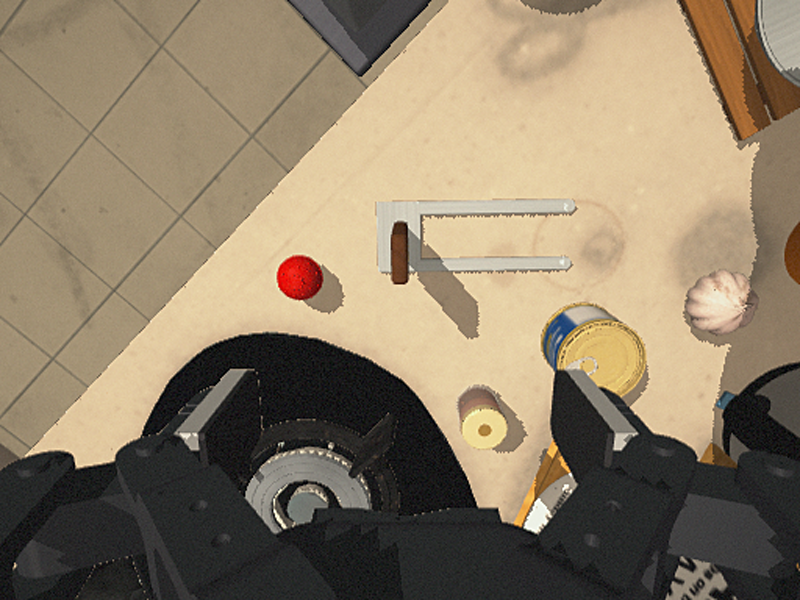

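The wrist view shows the lifter nearly aligned with the tool's y. Its tine tips are at (574,207) and (570,263), the heel's left edge runs from (377,203) to (378,272), and the grip top spans roughly (392–408, …–284). The red ball is at (300,277), with the tin and jar below the lifter.

Run:
```python
from h import *
import pickle
f=pickle.load(open("w1.pkl","rb"));fs=pickle.load(open("f0.pkl","rb"));t=fs["top"];s=fs["side"];k=.64
o=lambda u,v,z:onz(f,u*k,v*k,z)
tl,tr,hl,hr=o(575.5,206.5,5),o(571.5,263,5),o(376.5,202,5),o(378,272.5,5)
a=tl[:2]-hl[:2];b=tr[:2]-hr[:2];print("yaws",np.arctan2(a[1],a[0]),np.arctan2(b[1],b[0]),"len(178)",np.linalg.norm(a),np.linalg.norm(b),"gap(52..64)",np.linalg.norm(tl-tr),np.linalg.norm(hl-hr))
y=np.arctan2(*(a+b)[::-1]);d=np.array([np.cos(y),np.sin(y)])
org=((tl+tr+hl+hr)/4)[:2]-d*(156-22)/2;print("yaw",y,"org",org)
n=np.array([-d[1],d[0]])
P=lambda x,yy,z:(*(org+d*x+n*yy),z)
for nm,p in dict(gt=P(0,0,115),gtl=P(-6,-18,115),gtr=P(6,-18,115),gul=P(-6,18,115),tipL=P(156,26,5),tipR=P(156,-26,5),heL=P(-22,32,5)).items():
    print(nm,"w",np.round(np.array(proj(f,p))/k),"top",np.round(np.array(proj(t,p))/k),"side",np.round(np.array(proj(s,p))/k))
for l,w,tt,ss in (("tipR",(571.5,263),(507,289),(530,345)),):
    print(l,tri((f,w[0]*k,w[1]*k),(t,tt[0]*k,tt[1]*k)))
print("griptop lower edge",tri((f,400*k,284*k),(t,577*k,346*k)),P(0,-18,115))
# dish from top/side
```

```text
yaws 0.7767191688198153 0.8491113347474234 len(178) 177.04274246125001 177.8429548493583 gap(52..64) 51.137668801025185 63.981523713739236
yaw 0.8129969040174002 org [ 440.98588494 -289.99625238]
gt w [400. 261.] top [572. 351.] side [540. 324.]
gtl w [392. 286.] top [581. 345.] side [549. 323.]
gtr w [409. 286.] top [576. 340.] side [545. 321.]
gul w [390. 235.] top [567. 361.] side [535. 327.]
tipL w [576. 206.] top [486. 306.] side [478. 348.]
tipR w [572. 263.] top [505. 286.] side [497. 342.]
heL w [376. 202.] top [555. 374.] side [531. 383.]
tipR (array([ 559.09527531, -196.24571053,   23.90821889]), [0.4, 0.4])
griptop lower edge (array([ 448.64191902, -296.31105788,  134.79888042]), [1.7, 1.7]) (np.float64(454.06018996477604), np.float64(-302.36809735220845), 115)
```

The sizes agree (lengths 177 and 178 against 178, gaps 51 and 64 against 52 and 64). The lifter origin is (441,-290) at yaw 0.813. I descend onto the grip.

{"method": "jog_arm", "body": {
  "motion": [
    [[0,0,-0.015,2.7,-3.4,30,1],[0,0,-0.015,2.7,-3.4,70,1],[0,0,-0.015,2.7,-3.4,110,1],[0,0,-0.015,2.7,-3.4,150,1],[0,0,-0.015,2.7,-3.4,180,1],[0,0,-0.015,2.7,-3.4,205,1],[0,0,-0.015,2.7,-3.4,225,1],[0,0,-0.015,2.7,-3.4,236,1],[0,0,-0.015,2.7,-3.4,242,1],[0,0,-0.015,2.7,-3.4,242,1],[0,0,-0.015,2.7,-3.4,242,1]]
  ]
}}

```text
time_s: 3.1
position: [441.7, -290.5, 60.3]
ee_rot: [[-0.727, 0.687, 0.001], [0.687, 0.727, -0.001], [-0.002, 0.0, -1.0]]
contact_force: [-0.2, -0.6, -0.6]
width: 85.5
gripper_force: 0.0
```

{"method": "jog_arm", "body": {
  "motion": [
    [[0,0,0,0,0,0,-1],[0,0,0,0,0,0,-1],[0,0,0,0,0,0,-1],[0,0,0,0,0,0,-1],[0,0,0,0,0,0,-1],[0,0,0,0,0,0,-1],[0,0,0,0,0,0,-1],[0,0,0,0,0,0,-1],[0,0,0,0,0,0,-1],[0,0,0,0,0,0,-1]]
  ],
  "grip_force": 80
}}

```text
time_s: 4.1
position: [441.2, -290.2, 59.6]
ee_rot: [[-0.727, 0.687, 0.0], [0.687, 0.727, -0.0], [-0.001, -0.0, -1.0]]
contact_force: [0.3, -0.2, 3.5]
width: 10.7
gripper_force: 78.2
```

{"method": "jog_arm", "body": {
  "motion": [
    [[0,0,0,0,0,-5,-1],[0,0,0,0,0,-15,-1],[0,0,0,0,0,-30,-1],[0,0,0,0,0,-50,-1],[0,0,0,0,0,-75,-1],[0,0,0,0,0,-105,-1],[0,0,0,0,0,-135,-1],[0,0,-0.02,10,18,-165,-1],[0,0,-0.05,25,45,-190,-1],[0,0,-0.08,42,80,-215,-1],[0,0,-0.11,60,115,-230,-1],[0,0,-0.15,80,150,-240,-1],[0,0,-0.175,91,172,-240,-1],[0,0,-0.187,97,183,-240,-1],[0,0,-0.187,97,183,-240,-1],[0,0,-0.187,97,183,-240,-1],[0,0,-0.187,97,183,-240,-1]]
  ]
}}

```text
time_s: 5.8
position: [495.7, -91.5, 299.0]
ee_rot: [[-0.841, 0.541, -0.001], [0.541, 0.841, -0.0], [0.001, -0.001, -1.0]]
contact_force: [-0.1, -0.4, -2.0]
width: 11.1
gripper_force: 78.0
```

Run:
```python
from h import *
import pickle
f=grab_frame("wrist");pickle.dump(f,open("w2.pkl","wb"))
cv2.imwrite("pics/w2.png",cv2.resize(f["image"],(800,600),interpolation=cv2.INTER_CUBIC)[:,:,::-1])
s=sense();print(s["time_s"],np.round(s["position"],1),np.round(s["ee_rot"],3).tolist(),s["width"],s["contact_force"],s["torque"])
```

```text
5.85 [495.7 -91.5 299. ] [[-0.841, 0.541, -0.001], [0.541, 0.841, -0.0], [0.001, -0.001, -1.0]] 10.780887848692112 [-0.04974709  0.54743461 -1.2503066 ] [-0.07084203  0.0237256   0.03115434]
```

View pics/w2.png

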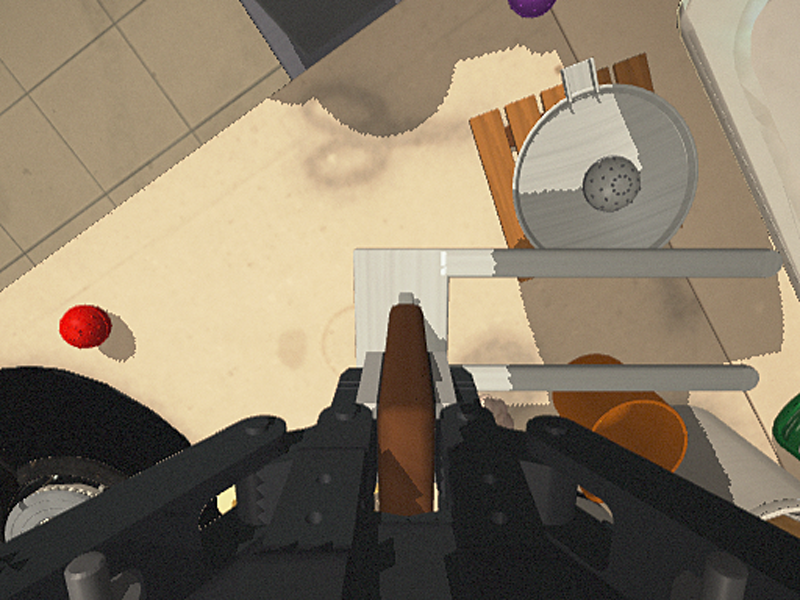

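The dish rim spans u 513–697 with its top near v 84. The ball centre is at (612,184), the lip tip at (578,64), and the tine tips at (780,262) and (757,377). The ball lies in the middle, and the lifter is held straight.

Run:
```python
from h import *
import pickle
from scipy.optimize import least_squares
f=pickle.load(open("w2.pkl","rb"));fs=pickle.load(open("f0.pkl","rb"));t=fs["top"];k=.64
o=lambda u,v,z:onz(f,u*k,v*k,z)
R=[(513,180),(697,165),(640,86.5),(685,125),(685,209),(530,234),(668,240)]
for z in(60,66,72):
    q=np.array([o(*p,z)[:2] for p in R]);r=least_squares(lambda c:np.hypot(*(q-c[:2]).T)-c[2],[535,63,70]);print("rim z",z,r.x.round(1),r.fun.round(1))
print("ball w@71",o(612,184,71).round(1),"tri w+top",tri((f,612*k,184*k),(t,364*k,299*k)))
lip=o(578,64,65);print("lip",lip.round(1),"tri",tri((f,578*k,64*k),(t,354*k,345*k)))
# trivet corners visible
A,B=o(470,121,12),o(518,250,12);print("trivet edge yaw(along x?)",A.round(0),B.round(0),np.arctan2(*(B-A)[1::-1]))
C=o(648,55,12);print("near edge",C.round(0),np.arctan2(*(C-A)[1::-1]), np.linalg.norm(C-A))
P0=np.array([495.7,-91.5]);d=np.array([.541,.841]);n=np.array([-.841,.541])
for z in(240,244.4,248):
  for p in((781,262),(758,377),(355,249)): 
    w=o(*p,z)[:2]-P0;print(z,p,(w@d).round(1),(w@n).round(1))
```

```text
rim z 60 [532.2  66.1  69.1] [ 1.   0.4  0.3 -0.7 -1.4 -1.3  1.8]
rim z 66 [530.8  64.2  68. ] [ 1.   0.4  0.3 -0.7 -1.4 -1.3  1.7]
rim z 72 [529.3  62.3  66.9] [ 0.9  0.4  0.3 -0.7 -1.3 -1.3  1.7]
ball w@71 [534.4  66.1  71. ] tri w+top (array([535.68862749,  66.01916924,  69.92609652]), [1.1, 1.1])
lip [448.1  84.8  65. ] tri (array([451.42177431,  83.03128937,  70.96413361]), [3.5, 3.5])
trivet edge yaw(along x?) [439.   9.  12.] [556. -11.  12.] -0.16504404811092216
near edge [474. 155.  12.] 1.3410813694083334 150.33889252843758
240 (781, 262) 158.2 26.9
240 (758, 377) 158.5 -25.4
240 (355, 249) -20.6 32.1
244.4 (781, 262) 154.8 27.8
244.4 (758, 377) 155.1 -23.4
244.4 (355, 249) -20.1 32.9
248 (781, 262) 151.9 28.5
248 (758, 377) 152.2 -21.8
248 (355, 249) -19.8 33.5
```

Measured values:

| Item | Value | Check |
|---|---|---|
| Dish centre | ≈ (533, 65.5) | |
| Dish yaw | ≈ -0.2 to -0.23 | |
| Ball height | z ≈ 70 | expected 71 |
| Trivet edge | 150 | matches |
| Tine span | 179 | expected 178 |

I go to the staging pose behind the dish and check it with the side and wrist cameras.

{"method": "jog_arm", "body": {
  "motion": [
    [[0,0,0,10,-17,5,-1],[0,0,0,27,-44,15,-1],[0,0,0,42,-68,35,-1],[0,0,0,51,-83,60,-1],[0,0,0,53.9,-87.6,90,-1],[0,0,0,53.9,-87.6,120,-1],[0,0,0,53.9,-87.6,150,-1],[0,0,0,53.9,-87.6,175,-1],[0,0,0,53.9,-87.6,192,-1],[0,0,0,53.9,-87.6,202,-1],[0,0,0,53.9,-87.6,206,-1],[0,0,0,53.9,-87.6,206,-1],[0,0,0,53.9,-87.6,206,-1]]
  ]
}}

```text
time_s: 7.15
position: [404.2, -135.5, 94.3]
ee_rot: [[-0.842, 0.54, 0.001], [0.54, 0.842, -0.001], [-0.002, 0.0, -1.0]]
contact_force: [-0.2, -0.4, -1.5]
width: 10.9
gripper_force: 78.2
```

Run:
```python
from h import *
import pickle
fs={n:grab_frame(n) for n in("side","top","wrist")};pickle.dump(fs,open("f3.pkl","wb"))
c=lambda i,sz:cv2.resize(i,sz,interpolation=cv2.INTER_CUBIC)
s=fs["side"]["image"];t=fs["top"]["image"]
h=np.vstack([np.hstack([c(t[155:245,190:310],(400,300)),c(s[180:270,200:320],(400,300))]),np.hstack([c(fs["wrist"]["image"],(400,300)),c(fs["wrist"]["image"][0:240,192:512],(400,300))])])
cv2.imwrite("pics/st.png",h[:,:,::-1])
s=sense();print(s["time_s"],np.round(s["position"],1),np.round(s["ee_rot"],3).tolist(),s["width"],s["contact_force"])
```

```text
7.3 [ 404.2 -135.3   94.2] [[-0.842, 0.539, 0.002], [0.539, 0.842, -0.001], [-0.002, 0.0, -1.0]] 10.983340777193307 [-0.17247118 -0.67689329 -1.76319938]
```

View pics/st.png

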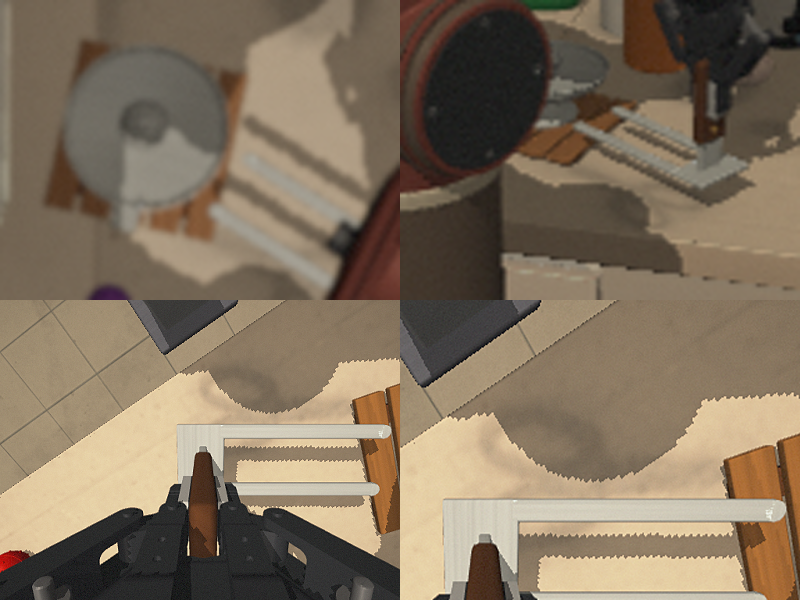

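The top crop shows the tips at (215,210) and (250,158), pointing at the dish (rim u 62–230, v 48–207). The wrist crop shows the tips at (391,131) and (379,189). I check their height and line.

Run:
```python
from h import *
import pickle
fs=pickle.load(open("f3.pkl","rb"));t=fs["top"];w=fs["wrist"]
T=lambda u,v:(190+u*.3,155+v*.3); W=lambda u,v:(u*1.28,(v-300)*1.28)
tl=tri((t,*T(213,210)),(w,*W(391,431)));tr=tri((t,*T(248,158)),(w,*W(379.5,489)));print(tl,tr)
for z in(35,38): print(z,[onz(w,*W(*p),z).round(1) for p in((391,431),(379.5,489),(178,424))])
print("top@37",onz(t,*T(213,210),37).round(1),onz(t,*T(248,158),37).round(1))
print("dish top",onz(t,*T(146,127.5),66).round(1))
g=cv2.GaussianBlur(cv2.cvtColor(t["image"],cv2.COLOR_RGB2GRAY),(0,0),.8)
print(cv2.HoughCircles(cv2.resize(g[155:245,190:310],None,fx=4,fy=4,interpolation=cv2.INTER_CUBIC),cv2.HOUGH_GRADIENT,1.5,50,param1=80,param2=20,minRadius=90,maxRadius=115))
d=np.array([.54,.842]);print("predicted tips",np.array([404.2,-135.4])+156*d+26*np.array([-.842,.54]),np.array([404.2,-135.4])+156*d-26*np.array([-.842,.54]))
```

```text
(array([463.39087619,   8.06420543,  42.77465179]), [0.6, 0.6]) (array([506.6738132 , -20.57946166,  43.57352896]), [2.0, 2.0])
35 [array([467.5,  12.8,  35. ]), array([512.5, -15.4,  35. ]), array([ 366.1, -135. ,   35. ])]
38 [array([465.8,  11.1,  38. ]), array([510. , -16.6,  38. ]), array([ 365.9, -134.4,   38. ])]
top@37 [464.2   7.6  37. ] [508.3 -22.5  37. ]
dish top [531.8  63.4  66. ]
None
predicted tips [466.548   9.992] [510.332 -18.088]
```

The line is right (lateral offset 0, 134 mm to go), and the tines are about 7 mm under the bowl and 12 mm above the foot. I slide in 2 mm lower.

{"method": "jog_arm", "body": {
  "motion": [
    [[0,0,0,0,2,1,-1],[0,0,0,0,6,2,-1],[0,0,0,0,12,2,-1],[0,0,0,0,20,2,-1],[0,0,0,0,28,2,-1],[0,0,0,0,36,2,-1],[0,0,0,0,44,2,-1],[0,0,0,0,52,2,-1],[0,0,0,0,60,2,-1],[0,0,0,0,68,2,-1],[0,0,0,0,76,2,-1],[0,0,0,0,84,2,-1],[0,0,0,0,92,2,-1],[0,0,0,0,100,2,-1],[0,0,0,0,108,2,-1],[0,0,0,0,116,2,-1],[0,0,0,0,123,2,-1],[0,0,0,0,129,2,-1],[0,0,0,0,134,2,-1],[0,0,0,0,134,2,-1]]
  ]
}}

```text
time_s: 9.3
position: [476.1, -21.7, 91.3]
ee_rot: [[-0.842, 0.539, 0.0], [0.539, 0.842, 0.0], [-0.0, 0.0, -1.0]]
contact_force: [0.2, -0.8, -1.6]
width: 11.1
gripper_force: 78.2
```

Run:
```python
from h import *
import pickle
fs={n:grab_frame(n) for n in("side","top","wrist")};pickle.dump(fs,open("f4.pkl","wb"))
c=lambda i,sz:cv2.resize(i,sz,interpolation=cv2.INTER_CUBIC)
s=fs["side"]["image"];t=fs["top"]["image"]
h=np.vstack([np.hstack([c(t[155:245,190:310],(400,300)),c(s[180:270,200:320],(400,300))]),np.hstack([c(fs["wrist"]["image"],(400,300)),c(fs["wrist"]["image"][0:240,192:512],(400,300))])])
cv2.imwrite("pics/in.png",h[:,:,::-1])
s=sense();print(s["time_s"],np.round(s["position"],1),np.round(s["ee_rot"],3).tolist(),s["width"],s["contact_force"],s["torque"])
```

```text
9.45 [475.7 -22.2  91.2] [[-0.842, 0.539, -0.0], [0.539, 0.842, -0.0], [0.0, -0.0, -1.0]] 11.118539032908865 [-0.97223923 -0.44328158 -1.51393442] [-0.0177638   0.00949847  0.00166991]
```

View pics/in.png

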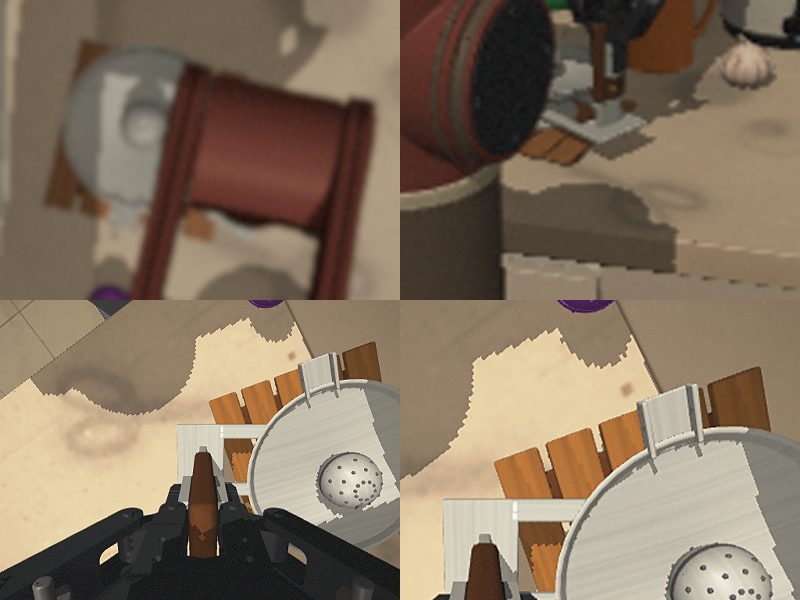

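The tines are under the bowl, the dish has not moved, and the ball is centred at (351,480) in the wrist panel. I lift gently.

{"method": "jog_arm", "body": {
  "motion": [
    [[0,0,0,0,0,-1,-1],[0,0,0,0,0,-3,-1],[0,0,0,0,0,-5,-1],[0,0,0,0,0,-6.5,-1],[0,0,0,0,0,-7.5,-1],[0,0,0,0,0,-8.5,-1],[0,0,0,0,0,-9.5,-1],[0,0,0,0,0,-10.5,-1],[0,0,0,0,0,-11.5,-1],[0,0,0,0,0,-12.5,-1],[0,0,0,0,0,-13.5,-1],[0,0,0,0,0,-14.5,-1],[0,0,0,0,0,-15.5,-1],[0,0,0,0,0,-17,-1],[0,0,0,0,0,-18.5,-1],[0,0,0,0,0,-20,-1],[0,0,0,0,0,-21.5,-1],[0,0,0,0,0,-23,-1],[0,0,0,0,0,-24,-1],[0,0,0,0,0,-24,-1]]
  ]
}}

```text
time_s: 11.45
position: [475.9, -22.2, 115.5]
ee_rot: [[-0.842, 0.539, 0.0], [0.539, 0.842, -0.0], [-0.0, 0.0, -1.0]]
contact_force: [0.4, -0.1, -3.5]
width: 11.3
gripper_force: 77.8
```

Run:
```python
from h import *
f=grab_frame("wrist");save(f,"pics/lift.png")
s=sense();print(s["time_s"],np.round(s["position"],1),np.round(s["ee_rot"],4).tolist(),s["width"],s["contact_force"],s["torque"])
```

```text
11.5 [475.8 -22.2 115.4] [[-0.842, 0.5395, 0.0002], [0.5395, 0.842, -0.0], [-0.0002, 0.0001, -1.0]] 11.14126333967785 [-0.22277129 -0.48819304 -4.40532158] [-0.2996018   0.16527867  0.07240121]
```

View pics/lift.png

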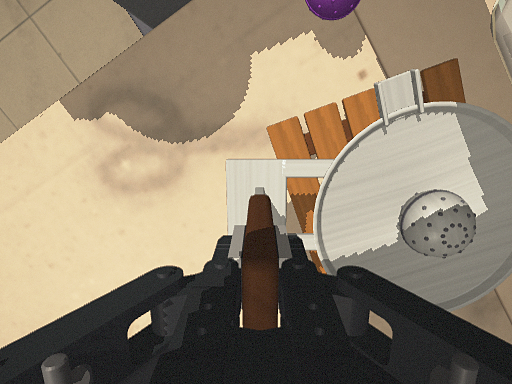

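The dish is off the trivet (load about +2.9 N) and the ball is still centred at (438,223). I raise it further, then turn about the dish's centre.

{"method": "jog_arm", "body": {
  "motion": [
    [[0,0,0,0,0,-0.5,-1],[0,0,0,0,0,-2,-1],[0,0,0,0,0,-4.5,-1],[0,0,0,0,0,-8,-1],[0,0,0,0,0,-12.5,-1],[0,0,0,0,0,-17.5,-1],[0,0,0,0,0,-23,-1],[0,0,0,0,0,-28.5,-1],[0,0,0,0,0,-34,-1],[0,0,0,0,0,-39.5,-1],[0,0,0,0,0,-45,-1],[0,0,0,0,0,-50.5,-1],[0,0,0,0,0,-56,-1],[0,0,0,0,0,-61,-1],[0,0,0,0,0,-65.5,-1],[0,0,0,0,0,-69.5,-1],[0,0,0,0,0,-72.5,-1],[0,0,0,0,0,-74.5,-1],[0,0,0,0,0,-75,-1],[0,0,0,0,0,-75,-1]]
  ]
}}

```text
time_s: 13.5
position: [475.7, -22.1, 190.2]
ee_rot: [[-0.842, 0.539, -0.0], [0.539, 0.842, 0.0], [0.0, -0.0, -1.0]]
contact_force: [0.2, 1.0, -3.1]
width: 11.4
gripper_force: 77.8
```

Run:
```python
from h import *
import pickle
s=sense();print(s["time_s"],np.round(s["position"],1),np.round(s["ee_rot"],4).tolist(),s["contact_force"],s["torque"])
f=grab_frame("wrist");pickle.dump(f,open("w5.pkl","wb"))
def prof(n):
    x=np.linspace(-1,1,n+1);u=(np.arange(n)+1)/n
    return 10*u**3-15*u**4+6*u**5
p=prof(56)*np.pi/2
for th in p: print([0,0,round(th,3),round(105*np.sin(th),1),round(105-105*np.cos(th),1),0,-1],end=", ")
```

```text
13.5 [475.7 -22.1 190.2] [[-0.842, 0.5395, -0.0001], [0.5395, 0.842, 0.0], [0.0001, -0.0001, -1.0]] [ 0.23884909  1.01465368 -3.09364972] [-0.20880473  0.21376558 -0.0209374 ]
[0, 0, np.float64(0.0), np.float64(0.0), np.float64(0.0), 0, -1], [0, 0, np.float64(0.001), np.float64(0.1), np.float64(0.0), 0, -1], [0, 0, np.float64(0.002), np.float64(0.2), np.float64(0.0), 0, -1], [0, 0, np.float64(0.005), np.float64(0.5), np.float64(0.0), 0, -1], [0, 0, np.float64(0.01), np.float64(1.0), np.float64(0.0), 0, -1], [0, 0, np.float64(0.016), np.float64(1.7), np.float64(0.0), 0, -1], [0, 0, np.float64(0.025), np.float64(2.6), np.float64(0.0), 0, -1], [0, 0, np.float64(0.037), np.float64(3.8), np.float64(0.1), 0, -1], [0, 0, np.float64(0.05), np.float64(5.3), np.float64(0.1), 0, -1], [0, 0, np.float64(0.067), np.float64(7.1), np.float64(0.2), 0, -1], [0, 0, np.float64(0.087), np.float64(9.1), np.float64(0.4), 0, -1], [0, 0, np.float64(0.109), np.float64(11.4), np.float64(0.6), 0, -1], [0, 0, np.float64(0.134), np.float64(14.1), np.float64(0.9), 0, -1], [0, 0, np.float64(0.163), np.float64(17.0)
[... 2284 characters left out ...]
4(1.52), np.float64(104.9), np.float64(99.7), 0, -1], [0, 0, np.float64(1.534), np.float64(104.9), np.float64(101.2), 0, -1], [0, 0, np.float64(1.546), np.float64(105.0), np.float64(102.4), 0, -1], [0, 0, np.float64(1.554), np.float64(105.0), np.float64(103.3), 0, -1], [0, 0, np.float64(1.561), np.float64(105.0), np.float64(104.0), 0, -1], [0, 0, np.float64(1.566), np.float64(105.0), np.float64(104.5), 0, -1], [0, 0, np.float64(1.569), np.float64(105.0), np.float64(104.8), 0, -1], [0, 0, np.float64(1.57), np.float64(105.0), np.float64(104.9), 0, -1], [0, 0, np.float64(1.571), np.float64(105.0), np.float64(105.0), 0, -1], [0, 0, np.float64(1.571), np.float64(105.0), np.float64(105.0), 0, -1],
```

{"method": "jog_arm", "body": {
  "motion": [
    [[0,0,0.003,0.3,0,0,-1],[0,0,0.012,1.3,0,0,-1],[0,0,0.03,3.1,0,0,-1],[0,0,0.055,5.8,0.2,0,-1],[0,0,0.087,9.1,0.4,0,-1],[0,0,0.125,13.1,0.8,0,-1],[0,0,0.165,17.2,1.4,0,-1],[0,0,0.21,21.9,2.3,0,-1],[0,0,0.255,26.5,3.4,0,-1],[0,0,0.3,31.0,4.7,0,-1],[0,0,0.345,35.5,6.2,0,-1],[0,0,0.385,39.4,7.7,0,-1],[0,0,0.42,42.8,9.1,0,-1],[0,0,0.45,45.7,10.5,0,-1],[0,0,0.475,48.0,11.6,0,-1],[0,0,0.495,49.9,12.7,0,-1],[0,0,0.51,51.3,13.4,0,-1],[0,0,0.519,52.1,13.9,0,-1],[0,0,0.5236,52.5,14.07,0,-1],[0,0,0.5236,52.5,14.07,0,-1]]
  ]
}}

```text
time_s: 15.55
position: [439.2, 18.0, 190.3]
ee_rot: [[-0.459, 0.888, -0.0], [0.888, 0.459, -0.0], [0.0, -0.0, -1.0]]
contact_force: [-0.1, -0.1, -4.0]
width: 11.0
gripper_force: 77.9
```

{"method": "jog_arm", "body": {
  "motion": [
    [[0,0,0.003,0.3,0,0,-1],[0,0,0.012,1.3,0,0,-1],[0,0,0.03,3.1,0,0,-1],[0,0,0.055,5.8,0.2,0,-1],[0,0,0.087,9.1,0.4,0,-1],[0,0,0.125,13.1,0.8,0,-1],[0,0,0.165,17.2,1.4,0,-1],[0,0,0.21,21.9,2.3,0,-1],[0,0,0.255,26.5,3.4,0,-1],[0,0,0.3,31.0,4.7,0,-1],[0,0,0.345,35.5,6.2,0,-1],[0,0,0.385,39.4,7.7,0,-1],[0,0,0.42,42.8,9.1,0,-1],[0,0,0.45,45.7,10.5,0,-1],[0,0,0.475,48.0,11.6,0,-1],[0,0,0.495,49.9,12.7,0,-1],[0,0,0.51,51.3,13.4,0,-1],[0,0,0.519,52.1,13.9,0,-1],[0,0,0.5236,52.5,14.07,0,-1],[0,0,0.5236,52.5,14.07,0,-1]]
  ]
}}

```text
time_s: 17.55
position: [427.5, 71.1, 190.3]
ee_rot: [[0.046, 0.999, -0.0], [0.999, -0.046, 0.0], [0.0, -0.0, -1.0]]
contact_force: [0.2, 1.0, -3.6]
width: 11.3
gripper_force: 77.9
```

{"method": "jog_arm", "body": {
  "motion": [
    [[0,0,0.003,0.3,0,0,-1],[0,0,0.012,1.3,0,0,-1],[0,0,0.03,3.1,0,0,-1],[0,0,0.055,5.8,0.2,0,-1],[0,0,0.087,9.1,0.4,0,-1],[0,0,0.125,13.1,0.8,0,-1],[0,0,0.165,17.2,1.4,0,-1],[0,0,0.21,21.9,2.3,0,-1],[0,0,0.255,26.5,3.4,0,-1],[0,0,0.3,31.0,4.7,0,-1],[0,0,0.345,35.5,6.2,0,-1],[0,0,0.385,39.4,7.7,0,-1],[0,0,0.42,42.8,9.1,0,-1],[0,0,0.45,45.7,10.5,0,-1],[0,0,0.475,48.0,11.6,0,-1],[0,0,0.495,49.9,12.7,0,-1],[0,0,0.51,51.3,13.4,0,-1],[0,0,0.519,52.1,13.9,0,-1],[0,0,0.5236,52.5,14.07,0,-1],[0,0,0.5236,52.5,14.07,0,-1]]
  ]
}}

```text
time_s: 19.55
position: [444.0, 122.9, 190.3]
ee_rot: [[0.539, 0.842, -0.0], [0.842, -0.539, -0.0], [-0.0, -0.0, -1.0]]
contact_force: [0.6, 0.5, -3.4]
width: 11.2
gripper_force: 77.9
```

Run:
```python
from h import *
import pickle
fs={n:grab_frame(n) for n in("side","top","wrist")};pickle.dump(fs,open("f6.pkl","wb"))
c=lambda i,sz:cv2.resize(i,sz,interpolation=cv2.INTER_CUBIC)
s=fs["side"]["image"];t=fs["top"]["image"]
h=np.vstack([np.hstack([c(t[140:245,180:320],(400,300)),c(s[120:270,180:380],(400,300))]),np.hstack([c(fs["wrist"]["image"],(400,300)),c(pickle.load(open("w5.pkl","rb"))["image"],(400,300))])])
cv2.imwrite("pics/turn.png",h[:,:,::-1])
s=sense();print(s["time_s"],np.round(s["position"],1),np.round(s["ee_rot"],4).tolist(),s["width"],s["contact_force"],s["torque"])
```

```text
19.7 [444.  122.9 190.3] [[0.5394, 0.842, -0.0], [0.842, -0.5394, -0.0], [-0.0, 0.0, -1.0]] 11.055456981596796 [ 0.40817294  1.23792684 -4.48130569] [0.14575369 0.270336   0.05482683]
```

View pics/turn.png

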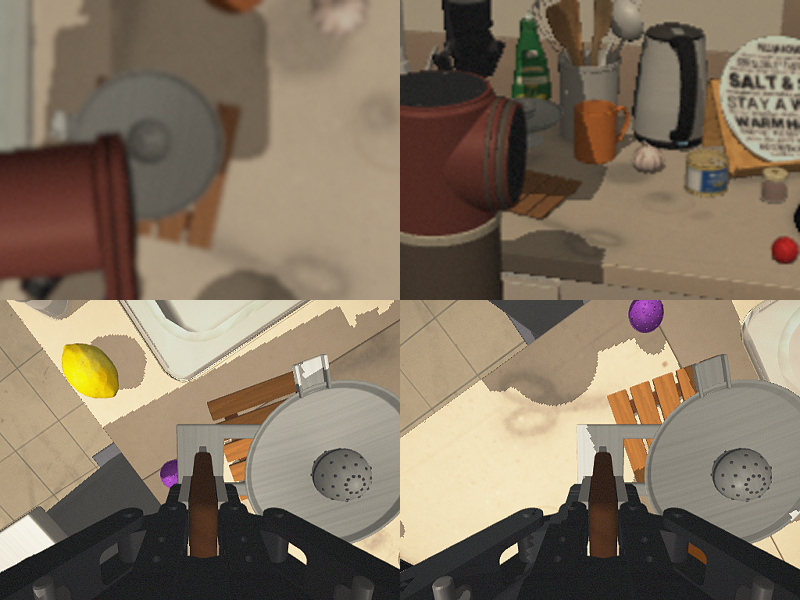

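The lip points left, and the dish and ball sit in the wrist view just as before the turn: lip at (312,358), ball at (343,474). One numeric check, then I hand in.

```bash
python3 - <<'E'
from h import *
import pickle
w=pickle.load(open("f6.pkl","rb"))["wrist"];w5=pickle.load(open("w5.pkl","rb"))
for f,l,b in((w,(312,59),(343,174)),(w5,(713,56),(743,174))):
    l=(l[0]%400,l[1]);b=(b[0]%400,b[1])
    L=onz(f,l[0]*1.28,l[1]*1.28,153);B=onz(f,b[0]*1.28,b[1]*1.28,159)
    print(L.round(1),B.round(1),"len",np.hypot(*(L-B)[:2]).round(1),"lip dir deg",np.degrees(np.arctan2(*(L-B)[1::-1])).round(1))
E
python3 -c "
from rig import finish_job
print(finish_job())"
```

```text
[552.2 151.2 153. ] [533.5  64.7 159. ] len 88.5 lip dir deg 77.8
[446.6  87.7 153. ] [534.4  67.5 159. ] len 90.1 lip dir deg 167.0
the job is handed in; nothing more can be done
None
```

Job handed in at about 20 s: the dish is held on the lifter about 88 mm above the trivet, turned about 89° clockwise with its lip to the sink side, and the tea ball is in the middle.

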